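# Level the weighing scale and hold the spirit level down

## Robot

A 6-joint arm with a two-finger parallel gripper is mounted at the origin on the work surface. World frame = base frame: x ahead of the robot, y to its left, z up, the work surface at z = 0. Lengths are in m, angles in rad, forces in N, time in s.
With the tool pointing down it reaches from about 0.325 to 0.775 m from the base axis. Payload 5.5 kg.
Tool frame: the origin (TCP) lies on the mounting face of the last link; the fingertips stand 182 mm ahead of it and the grasp point (between the pads) lies 163 mm ahead of it (env.grip_depth is the z of the grasp point in the tool frame, in m); z points along the fingers, y is the line along which they close (so a half turn about z gives the same grasp; the last joint's range is limited). The gripper opens to 88 mm and grips with 3 to 60 N. Pads are 20 mm wide; open, the fingers measure 115 mm over their backs; the gripper's body (75 mm by 178 mm) begins 61 mm behind the grasp point.
Start: joints at [1.227, 0.091, 1.231, -0, 1.82, -0.057], TCP at [0.17, 0.576, 0.405] pointing down, gripper open.
Joint ranges: [-2.87, 2.87], [-0.86, 2.18], [0.17, 2.46], [-1.51, 4.65], [0.06, 2.69], [-2.65, 2.65]. Speed limits (rad/s): [2.57, 2.57, 3.01, 3.14, 3.14, 3.14].

## Interface

Orientations are given as a unit quaternion [x, y, z, w].
In Python, from rig import env gives the robot as it stands. The module is installed in compiled form; this text tells all that it offers.
- The arm moves only by the tool drive_tool, never from a script. Its argument "increments" is a list of rows, each an object with "translation": the shift along the tool's x, y, z scaled (see below), a list of three; "rot": the turn, a rotation vector about the tool's x, y, z scaled (see below), a list of three; "fingers": the gripper's target within -1 to 1 (fully open at 1, half-way at 0, shut at -1). A call has 1 to 5 rows; each row shifts and turns the commanded pose from where the row before left it, along the tool's axes as they then stand; what a row does not reach is not made up. The controller multiplies each number of a shift by 0.04 m and each number of a turn by 6 degrees. A row lasts 1/12 s, in which the tool goes at most 41.7 mm and 7.16 degrees, less where a joint would pass 70% of its speed; a pose out of reach is approached as far as the arm can. A call with a number of a shift or a turn outside -1 to 1 is refused whole. A call with a gripper value outside its range is refused whole. The fingers move at their own pace and stop on an object; "force" is the grip in N (left out, the last holds). Time passes only in rows, so rows that do not move let the fingers close. It gives the time, the measured TCP pose, the force, the opening and the grip force at its end, in the units of the state.
- env.read_state(): the state, without advancing time (a new reading comes with each control period).
- env.get_image(name): name is "scene" or "top" or "wrist"; returns a dict with "frame" (400x640x3 uint8, red, green, blue), "depth" (400x640 float32, m along the optical axis (not along the pixel's ray), 0 where there is no reading), "fx", "fy", "cx", "cy" (pixels), "camera_from_world" (4x4, takes a point from world to camera coordinates); the wrist camera has in their place "hand_eye" (4x4, takes a point from camera to tool coordinates, whose origin is the TCP and whose axes are the flange's). Camera axes: x right, y up, looking along -z (the intrinsics and any distortion apply to the point x, -y, -z); pixel columns grow to the right and rows downward; lengths in m; the calibration is good to about 2 mm. A picture is of the moment at which its call begins: read the wrist's pose just before it.
- env.sign_off(): hands the job in; it is judged then, once.
The state is a dict: "time_s": time; "joint_pos": joint angles; "joint_velocities": joint speeds; "joint_torque": joint torques, N m; "tool_pos": TCP position; "eef_rot": TCP orientation; "force": force on the tool from outside, world axes, zero at the start; "ft_torque": the same for the moment, N m; "grip_width": opening from 0.0 (shut) to 1.0 (fully open); "grasp_force": force on a finger pad.
Only numpy, scipy, OpenCV 4.12 (cv2) and the standard library are available. Lean on these libraries where they do the work, as an engineer would, in place of code of your own. Each camera call takes 0.05 s, during which the arm holds its last target. There are 200 camera calls.

## Task

The weighing scale on the marble slab stands crooked. Stand the yellow spirit level on the middle of its steel pan, pointing towards the orange screw foot, let go of it, and turn the screw foot until the bubble sits between the two black lines; then press down on top of the level with about 10 N and finish while still pressing, with the bubble centred. Leave the other things where they are.

Things in the scene. Friction and masses are not known exactly. Their poses are not given: they have to be found in the camera images.
- level: yellow spirit level, a loose bar 170 long (its x axis) x 30 wide (y) x 45 mm high, about 0.35 kg, standing upright on its base; origin at the middle of its underside. On the middle of its top: a bright green vial, 64 mm long, with a white bubble and two black lines; at either end of the top a dark rubber thumb pad. Grip it across its width
- bubble_mid (a point): middle of the white bubble (12 mm long) on top of the level; it moves along the level's x axis, and is centred when it is over the level's origin (x = 0 in the level's frame). It runs to the higher end, about 0.40 m per rad of tilt (7 mm per degree), 22 mm at most, and takes about 1 s to settle. The black lines stand 8 mm either side of the centre, 16 mm clear between them
- pad_a (a point): centre of the thumb pad on the level's +x end, on its top face (62 mm from the middle)
- pad_b (a point): centre of the thumb pad on the level's -x end, on its top face (62 mm from the middle)
- pan_mid (a point): middle of the top of the scale's steel pan, 180 (x) x 190 mm (y), about 95 mm above the table; z is square to the pan, y points to the orange screw foot, 170 mm away. The pan is sprung straight down, about 1 mm per 5 N
- scale: grey scale, 220 (x) x 210 mm (y), same axes as the pan; it cannot slide, and only tips, a few degrees, about the line along x through its origin, which lies 85 mm to the -y side of the pan's middle, 20 mm above the table. Positive tilt = foot side up
- slab: fixed marble slab under the scale, 20 mm thick; origin on the table under the pan's middle. It reaches 130 mm either way in x, 140 mm to -y and 210 mm to +y (the foot's side)
- foot_grip (a point): middle of the orange bar grip of the levelling foot: 46 long (x) x 13 thick (y) x 26 mm high, about 91 mm above the table; the scale's arm is 26 mm below this point. It turns about z, stays where left, takes 0.12 Nm. Clockwise from above raises this side: 0.014 rad of tilt (5.6 mm of bubble) per rad. At the start this side is low by 0.9 to 2.5 rad of turn; stops 3.1 rad either side of level
- weight: small brass calibration weight, 26 mm across, 40 mm tall, standing on the marble slab; origin under its centre
- cup: white paper cup, 72 mm across, 85 mm tall; origin under its centre
- bottle_white: white bottle with red cap, 66 mm across, 200 mm tall; origin under its centre
- bottle_magenta: magenta bottle with red cap, 66 mm across, 200 mm tall; origin under its centre
- bottle_orange: orange bottle with white cap, 72 mm across, 190 mm tall; origin under its centre
- jar: green jar with black lid, 70 mm across, 75 mm tall; origin under its centre
- palette_knife: palette knife lying flat, 200 mm long; origin about its middle

How it is judged:
By the outcome, as a careful person would: the job done as asked, in the order asked, and still so for the second after the job is handed in, while the arm keeps its last pose, push and grip.
It also fails if it takes over 72 s, if anything falls off the work surface, if the arm or the gripper's body presses on something with over 40 N, if the wrist force passes 120 N, or if a joint passes its speed limit or range.

## Working session

There is one attempt and no reset: what is moved stays moved. The work goes in short steps, Python scripts to look and compute and a tool call to move; the robot and the scene stay as the last step left them, time stands still between calls to the robot, and variables do not carry over. Pictures are saved under pics/ and viewed, at most 10 in all, crops included, and the job is handed in when it is done.

Besides the shell and the picture viewer there is one more tool, called after ">>>" as name(argument=value, ...) on one line, values as JSON. drive_tool: Moves the arm, as the interface text tells. Its arguments: {"type":"object","properties":{"increments":{"type":"array","items":{"type":"object","properties":{"translation":{"type":"array","items":{"type":"number"}},"rot":{"type":"array","items":{"type":"number"}},"fingers":{"type":"number"}}}},"force":{"type":"number"}},"required":["increments"]}

```bash
mkdir -p pics; cat > h.py <<'E'
import numpy as np, cv2, json
from rig import env
from scipy.spatial.transform import Rotation as R
def grab(name):
    s=env.read_state(); im=env.get_image(name)
    if name=="wrist":
        T=np.eye(4);T[:3,:3]=R.from_quat(s["eef_rot"]).as_matrix();T[:3,3]=s["tool_pos"]
        im["wfc"]=T@np.array(im["hand_eye"])
    else: im["wfc"]=np.linalg.inv(np.array(im["camera_from_world"]))
    v,u=np.mgrid[:400,:640]; d=im["depth"]
    P=np.stack([(u-im["cx"])/im["fx"]*d,-(v-im["cy"])/im["fy"]*d,-d],-1)
    im["P"]=P@im["wfc"][:3,:3].T+im["wfc"][:3,3]
    return im
def save(im,name): cv2.imwrite("pics/"+name,cv2.cvtColor(im["frame"],cv2.COLOR_RGB2BGR))
E
python3 - <<'E'
from h import *
s=env.read_state();print({k:np.round(v,3).tolist() for k,v in s.items()}, env.grip_depth)
a=grab("top");b=grab("scene")
print({k:(np.array(v).shape if hasattr(v,'shape') else v) for k,v in a.items() if k not in("frame","depth","P","wfc")})
cv2.imwrite("pics/a.png",cv2.cvtColor(cv2.resize(np.vstack([a["frame"],b["frame"]]),(480,600),interpolation=cv2.INTER_AREA),cv2.COLOR_RGB2BGR))
save(a,"top.png"); np.savez("top.npz",P=a["P"],f=a["frame"])
np.savez("scene.npz",P=b["P"],f=b["frame"]); save(b,"scene.png")
E
```

```text
{'time_s': 0.0, 'joint_pos': [1.227, 0.092, 1.232, 0.0, 1.82, -0.057], 'joint_velocities': [0.001, 0.0, -0.001, 0.001, -0.001, -0.0], 'joint_torque': [0.0, -44.645, -40.645, 0.07, 0.029, -0.0], 'tool_pos': [0.17, 0.576, 0.404], 'eef_rot': [0.143, 0.99, -0.001, -0.0], 'force': [0.206, -0.783, -0.527], 'ft_torque': [0.017, 0.008, -0.006], 'grasp_force': 0.0, 'grip_width': 1.0} 0.1633
{'fx': 508.57598576693545, 'fy': 508.57598576693545, 'cx': 316.0745953757069, 'cy': 190.2838254026118, 'camera_from_world': (4, 4)}
```

View pics/top.png

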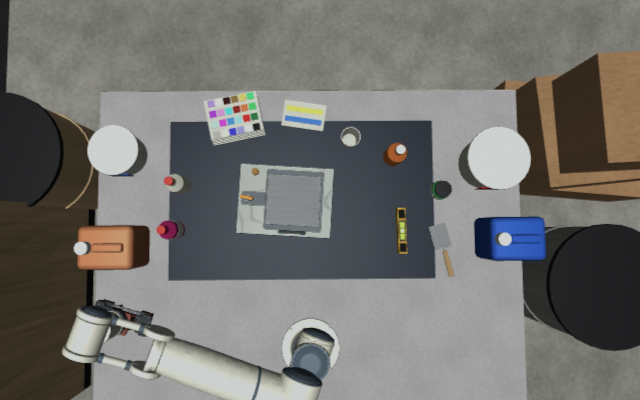

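The top view shows the level at pixel (402,231), the pan at (294,200), the orange grip at (246,198), and the weight at (255,171). Next I'll measure each of these.

```bash
python3 - <<'E'
from h import *
z=np.load("top.npz");P=z["P"];f=z["f"];hsv=cv2.cvtColor(f,cv2.COLOR_RGB2HSV)
def blob(n,m):
    q=P[m]; r=cv2.minAreaRect(q[:,:2].astype(np.float32)*1000)
    print(n,m.sum(),np.round(q.mean(0),4),np.round(np.median(q,0),4),"rect",np.round(r[0]),np.round(r[1]),round(r[2],1),"z",np.round(np.percentile(q[:,2],[5,50,95]),4))
    return q
def win(u0,u1,v0,v1):
    m=np.zeros((400,640),bool);m[v0:v1,u0:u1]=1;return m
blob("level",win(390,415,200,262)&(P[...,2]>.03))
blob("level yellow",win(390,415,200,262)&(hsv[...,1]>120)&(hsv[...,2]>100)&(P[...,2]>.03))
q=blob("pan",win(262,330,165,232)&(P[...,2]>.085))
A=np.c_[q[:,:2],np.ones(len(q))];print(np.linalg.lstsq(A,q[:,2],rcond=None)[0])
blob("foot",win(236,256,188,208)&(hsv[...,0]<22)&(hsv[...,1]>140))
blob("weight",win(248,262,162,180)&(P[...,2]>.035))
blob("slab",win(230,340,160,242)&(P[...,2]>.012))
for n,u,v in [("mag",169,230),("white",174,183),("org",397,154),("jar",442,190),("cup",350,136)]: print(n,np.round(P[v,u],3))
im=np.hstack([cv2.resize(f[155:245,225:345],None,fx=4,fy=4,interpolation=2),cv2.resize(f[195:285,385:465],None,fx=4,fy=4,interpolation=2)])
cv2.imwrite("pics/c.png",im[...,::-1])
E
```

```text
level 405 [ 0.4297 -0.3324  0.0829] [ 0.4311 -0.3387  0.046 ] rect [ 426. -180.] [167. 350.] 1.5 z [0.0371 0.046  0.0549]
level yellow 211 [ 0.4316 -0.3315  0.0719] [ 0.4349 -0.3346  0.0454] rect [ 424. -180.] [167. 347.] 2.2 z [0.0355 0.0454 0.055 ]
pan 2555 [0.5412 0.0572 0.1067] [0.5417 0.0567 0.0937] rect [539.  55.] [197. 211.] 86.0 z [0.0868 0.0937 0.1014]
[-0.46743243 -0.27162877  0.37519728]
foot 40 [0.5536 0.2283 0.0993] [0.5536 0.229  0.0989] rect [554. 229.] [44. 11.] 77.7 z [0.093  0.0989 0.108 ]
weight 40 [0.6526 0.2024 0.0527] [0.6521 0.2012 0.0517] rect [656. 206.] [33. 23.] 57.5 z [0.0389 0.0517 0.0661]
slab 6434 [0.5416 0.0907 0.0702] [0.541  0.0891 0.0725] rect [546.  95.] [410. 305.] 89.6 z [0.0159 0.0725 0.0992]
mag [0.437 0.491 0.144]
white [0.598 0.465 0.181]
org [ 0.698 -0.308  0.153]
jar [ 0.576 -0.484  0.073]
cup [ 0.791 -0.155  0.003]
```

View pics/scene.png

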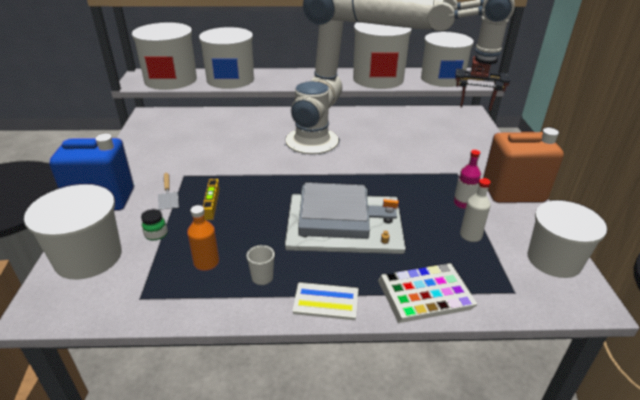

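View pics/c.png

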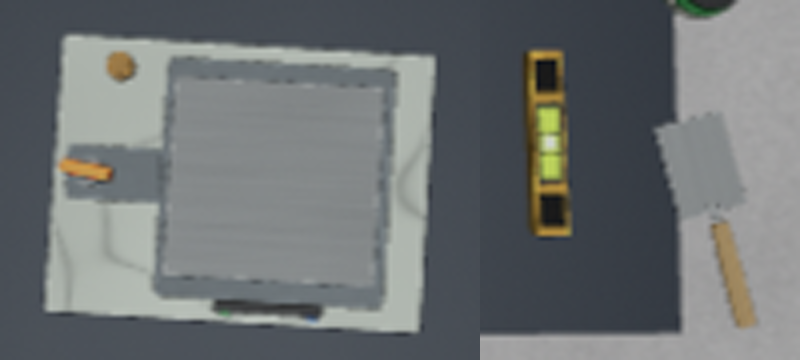

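Seen from above, the level lies roughly along world x and the pan's y axis is about 3° off world y. The orange bar sits roughly along y. Next I'll work these out more precisely at their known heights and plan the first leg.

```bash
cat >> h.py <<'E'
def ray(im,u,v,z):
    d=im["wfc"][:3,:3]@np.array([(u-im["cx"])/im["fx"],-(v-im["cy"])/im["fy"],-1]);o=im["wfc"][:3,3]
    return o+d*(z-o[2])/d[2]
def plan(legs,pose=None):
    """legs: (x,y,z,phi_deg,n) ; prints rows as [tx,ty,tz,rz] units; phi = world angle of tool y"""
    s=env.read_state()
    M=R.from_quat(s["eef_rot"]).as_matrix();p=np.array(s["tool_pos"]);ph=np.degrees(np.arctan2(M[1,1],M[0,1]))
    if pose: p,ph=np.array(pose[:3]),pose[3]
    for x,y,z,pt,n in legs:
        t=np.array([x,y,z])
        for i in range(n):
            d=(t-p)/(n-i);f=np.radians(ph)
            r=np.round([(-np.sin(f)*d[0]+np.cos(f)*d[1])/.04,(np.cos(f)*d[0]+np.sin(f)*d[1])/.04,-d[2]/.04,-(pt-ph)/(n-i)/6],2)
            print(r.tolist(), "" if (i+1)%5 else "|")
            f_=f; p=p+.04*(r[0]*np.array([-np.sin(f),np.cos(f),0])+r[1]*np.array([np.cos(f),np.sin(f),0])+r[2]*np.array([0,0,-1])); ph-=6*r[3]
        print("end",np.round(p,4),round(ph,2))
E
python3 - <<'E'
from h import *
a=grab("top");f=a["frame"];hsv=cv2.cvtColor(f,cv2.COLOR_RGB2HSV)
C=lambda u,v,ox,oy:(ox+(u+.5)/4-.5,oy+(v+.5)/4-.5)
def pr(n,pts,z,ox,oy):
    w=np.array([ray(a,*C(u,v,ox,oy),z)[:2] for u,v in pts]);print(n,np.round(w,4).tolist(),np.round(w.mean(0),4));return w
pr("slab",[(65,37),(435,57),(418,332),(45,311)],.02,225,155)
pr("pan",[(172,79),(387,87),(378,287),(161,275)],.095,225,155)
pr("lvltop",[(531,51),(563,51),(571,235),(538,235)],.045,225+0,155) if 0 else pr("lvl",[(531-480,51),(563-480,51),(571-480,235),(538-480,235)],.045,385,195)
pr("foot",[(60,165),(113,172)],.1,225,155)
pr("vialbub",[(547-480,143)],.045,385,195)
print("wrist handeye",np.round(a["wfc"][:3,3],3)); w=grab("wrist");print(np.round(w["hand_eye"],3),w["fx"])
plan([(.40,.12,.404,40,13),(.40,-.34,.404,-87,21)])
E
```

```text
slab [[0.6836, 0.2586], [0.6625, -0.0896], [0.4047, -0.0712], [0.4267, 0.2762]] [0.5444 0.0935]
pan [[0.6352, 0.1516], [0.6267, -0.0426], [0.4465, -0.0331], [0.4586, 0.1614]] [0.5418 0.0593]
lvl [[0.5148, -0.3241], [0.5146, -0.3537], [0.3453, -0.3577], [0.3455, -0.3273]] [ 0.4301 -0.3407]
foot [[0.5577, 0.2516], [0.5511, 0.204]] [0.5544 0.2278]
vialbub [[0.4298, -0.3372]] [ 0.4298 -0.3372]
wrist handeye [ 0.439 -0.005  1.924]
[[ 0.     0.963  0.268  0.074]
 [ 1.    -0.    -0.001  0.   ]
 [-0.     0.268 -0.963  0.02 ]
 [ 0.     0.     0.     1.   ]] 333.5409684721025
[-0.67, -0.71, -0.0, 0.43] 
[-0.7, -0.68, -0.0, 0.43] 
[-0.73, -0.65, -0.0, 0.43] 
[-0.76, -0.62, -0.0, 0.43] 
[-0.79, -0.58, -0.0, 0.43] |
[-0.82, -0.55, -0.0, 0.43] 
[-0.84, -0.51, -0.0, 0.43] 
[-0.86, -0.47, -0.0, 0.43] 
[-0.88, -0.43, -0.0, 0.43] 
[-0.9, -0.39, -0.0, 0.43] |
[-0.92, -0.35, -0.0, 0.43] 
[-0.94, -0.31, -0.0, 0.43] 
[-0.95, -0.27, -0.0, 0.43] 
end [0.4002 0.12   0.4039] 40.03
[-0.42, -0.35, -0.0, 1.01] 
[-0.45, -0.31, -0.0, 1.01] 
[-0.48, -0.26, -0.0, 1.01] 
[-0.51, -0.2, -0.0, 1.01] 
[-0.53, -0.15, -0.0, 1.01] |
[-0.54, -0.09, -0.0, 1.01] 
[-0.55, -0.04, -0.0, 1.01] 
[-0.55, 0.02, -0.0, 1.01] 
[-0.54, 0.08, -0.0, 1.01] 
[-0.53, 0.14, -0.0, 1.01] |
[-0.51, 0.19, -0.0, 1.01] 
[-0.49, 0.25, -0.0, 1.01] 
[-0.46, 0.3, -0.0, 1.01] 
[-0.43, 0.34, -0.0, 1.01] 
[-0.39, 0.39, -0.0, 1.0] |
[-0.35, 0.42, -0.0, 1.01] 
[-0.3, 0.46, -0.0, 1.0] 
[-0.25, 0.49, -0.0, 1.01] 
[-0.19, 0.51, -0.0, 1.0] 
[-0.14, 0.52, -0.0, 1.01] |
[-0.09, 0.54, -0.0, 1.0] 
end [ 0.4    -0.34    0.4039] -86.99
```

>>> drive_tool(increments=[{"translation": [-0.67, -0.71, 0], "rot": [0, 0, 0.43], "fingers": 1}, {"translation": [-0.7, -0.68, 0], "rot": [0, 0, 0.43], "fingers": 1}, {"translation": [-0.73, -0.65, 0], "rot": [0, 0, 0.43], "fingers": 1}, {"translation": [-0.76, -0.62, 0], "rot": [0, 0, 0.43], "fingers": 1}, {"translation": [-0.79, -0.58, 0], "rot": [0, 0, 0.43], "fingers": 1}])

```text
time_s: 0.62
tool_pos: [0.2582, 0.3993, 0.4043]
eef_rot: [0.254, 0.967, -0.0, 0.0]
force: [1.4, -0.2, -0.2]
grip_width: 0.999
grasp_force: 0.0
```

>>> drive_tool(increments=[{"translation": [-0.82, -0.55, 0], "rot": [0, 0, 0.43], "fingers": 1}, {"translation": [-0.84, -0.51, 0], "rot": [0, 0, 0.43], "fingers": 1}, {"translation": [-0.86, -0.47, 0], "rot": [0, 0, 0.43], "fingers": 1}, {"translation": [-0.88, -0.43, 0], "rot": [0, 0, 0.43], "fingers": 1}, {"translation": [-0.9, -0.39, 0], "rot": [0, 0, 0.43], "fingers": 1}])

```text
time_s: 1.03
tool_pos: [0.3469, 0.2239, 0.4047]
eef_rot: [0.361, 0.933, 0.0, 0.0]
force: [0.7, 0.9, -0.4]
grip_width: 0.998
grasp_force: 0.0
```

>>> drive_tool(increments=[{"translation": [-0.92, -0.35, 0], "rot": [0, 0, 0.43], "fingers": 1}, {"translation": [-0.94, -0.31, 0], "rot": [0, 0, 0.43], "fingers": 1}, {"translation": [-0.95, -0.27, 0], "rot": [0, 0, 0.43], "fingers": 1}])

```text
time_s: 1.28
tool_pos: [0.4004, 0.1181, 0.4047]
eef_rot: [0.423, 0.906, 0.0, 0.0]
force: [-0.1, 0.9, 0.1]
grip_width: 1.002
grasp_force: 0.0
```

>>> drive_tool(increments=[{"translation": [-0.42, -0.35, 0], "rot": [0, 0, 1], "fingers": 1}, {"translation": [-0.45, -0.31, 0], "rot": [0, 0, 1], "fingers": 1}, {"translation": [-0.48, -0.26, 0], "rot": [0, 0, 1], "fingers": 1}, {"translation": [-0.51, -0.2, 0], "rot": [0, 0, 1], "fingers": 1}, {"translation": [-0.53, -0.15, 0], "rot": [0, 0, 1], "fingers": 1}])

```text
time_s: 1.7
tool_pos: [0.4001, 0.0094, 0.4045]
eef_rot: [0.645, 0.764, 0.0, -0.0]
force: [0.1, -0.5, 1.1]
grip_width: 1.003
grasp_force: 0.0
```

>>> drive_tool(increments=[{"translation": [-0.54, -0.09, 0], "rot": [0, 0, 1], "fingers": 1}, {"translation": [-0.55, -0.04, 0], "rot": [0, 0, 1], "fingers": 1}, {"translation": [-0.55, 0.02, 0], "rot": [0, 0, 1], "fingers": 1}, {"translation": [-0.54, 0.08, 0], "rot": [0, 0, 1], "fingers": 1}, {"translation": [-0.53, 0.14, 0], "rot": [0, 0, 1], "fingers": 1}])

```text
time_s: 2.12
tool_pos: [0.4007, -0.1003, 0.4046]
eef_rot: [0.821, 0.572, 0.0, 0.0]
force: [0.3, -0.2, -0.6]
grip_width: 0.999
grasp_force: 0.0
```

>>> drive_tool(increments=[{"translation": [-0.51, 0.19, 0], "rot": [0, 0, 1], "fingers": 1}, {"translation": [-0.49, 0.25, 0], "rot": [0, 0, 1], "fingers": 1}, {"translation": [-0.46, 0.3, 0], "rot": [0, 0, 1], "fingers": 1}, {"translation": [-0.43, 0.34, 0], "rot": [0, 0, 1], "fingers": 1}, {"translation": [-0.39, 0.39, 0], "rot": [0, 0, 1], "fingers": 1}])

```text
time_s: 2.53
tool_pos: [0.4023, -0.21, 0.4045]
eef_rot: [0.941, 0.34, -0.0, -0.0]
force: [0.3, -0.2, -1.3]
grip_width: 1.004
grasp_force: 0.0
```

>>> drive_tool(increments=[{"translation": [-0.35, 0.42, 0], "rot": [0, 0, 1], "fingers": 1}, {"translation": [-0.3, 0.46, 0], "rot": [0, 0, 1], "fingers": 1}, {"translation": [-0.25, 0.49, 0], "rot": [0, 0, 1], "fingers": 1}, {"translation": [-0.19, 0.51, 0], "rot": [0, 0, 1], "fingers": 1}, {"translation": [-0.14, 0.52, 0], "rot": [0, 0, 1], "fingers": 1}])

```text
time_s: 2.95
tool_pos: [0.4042, -0.3192, 0.4044]
eef_rot: [0.996, 0.085, -0.0, -0.0]
force: [-0.3, -0.1, -0.3]
grip_width: 1.002
grasp_force: 0.0
```

>>> drive_tool(increments=[{"translation": [-0.09, 0.54, 0], "rot": [0, 0, 1], "fingers": 1}, {"translation": [0, 0, 0], "rot": [0, 0, 0], "fingers": 1}, {"translation": [0, 0, 0], "rot": [0, 0, 0], "fingers": 1}])

```text
time_s: 3.2
tool_pos: [0.4044, -0.3407, 0.4039]
eef_rot: [0.999, 0.035, -0.001, -0.001]
force: [0.4, -0.5, 0.1]
grip_width: 1.003
grasp_force: 0.0
```

```bash
python3 - <<'E'
from h import *
w=grab("wrist");save(w,"w1.png");hsv=cv2.cvtColor(w["frame"],cv2.COLOR_RGB2HSV)
P=w["P"];m=(P[...,2]>.036)&(P[...,2]<.056)&(w["depth"]>0)&(abs(P[...,0]-.43)<.12)&(abs(P[...,1]+.34)<.05)
n,l,st,_=cv2.connectedComponentsWithStats(m.astype(np.uint8));k=1+st[1:,4].argmax()
v,u=np.nonzero(l==k);q=np.array([ray(w,a,b,.045)[:2] for a,b in zip(u,v)])
print(n,len(u),cv2.minAreaRect((q*1000).astype(np.float32)),np.median(P[l==k],0),st[k])
E
```

```text
2 4868 ((428.8360595703125, -340.0201110839844), (168.74685668945312, 29.773082733154297), 1.28910231590271) [ 0.43748349 -0.33986841  0.0452658 ] [ 307   67   37  167 4868]
```

View pics/w1.png

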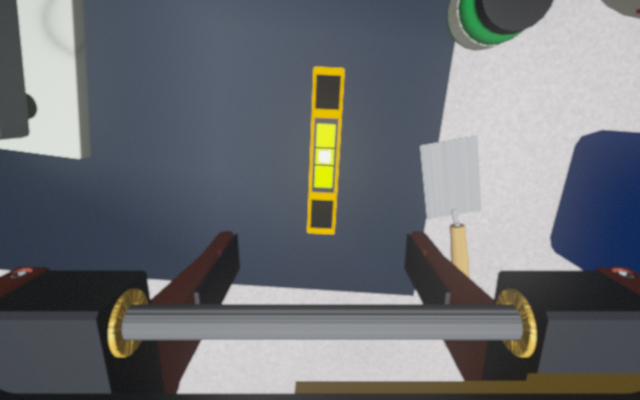

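The wrist view shows the level clearly at pixels (307–345, 67–233). It sits at (0.429, −0.340) with a yaw of 1.3°, and its size matches. I'll go down and grip it.

```bash
python3 - <<'E'
from h import *
plan([(.429,-.340,.30,-88.7,4),(.429,-.340,.191,-88.7,6)])
E
```

```text
[0.15, 0.01, 0.65, 0.12] 
[0.15, 0.01, 0.65, 0.12] 
[0.16, 0.01, 0.65, 0.11] 
[0.15, 0.0, 0.66, 0.12] 
end [ 0.4289 -0.3399  0.2999] -88.72
[0.0, 0.0, 0.45, -0.0] 
[0.0, 0.0, 0.45, -0.0] 
[0.0, 0.0, 0.46, -0.0] 
[0.0, 0.0, 0.45, -0.0] 
[0.0, 0.0, 0.46, -0.0] |
[0.0, 0.0, 0.45, -0.0] 
end [ 0.4289 -0.3399  0.1911] -88.72
```

>>> drive_tool(increments=[{"translation": [0.15, 0.01, 0.65], "rot": [0, 0, 0.12], "fingers": 1}, {"translation": [0.15, 0.01, 0.65], "rot": [0, 0, 0.12], "fingers": 1}, {"translation": [0.15, 0, 0.65], "rot": [0, 0, 0.12], "fingers": 1}, {"translation": [0.16, 0, 0.65], "rot": [0, 0, 0.12], "fingers": 1}, {"translation": [0, 0, 0.45], "rot": [0, 0, 0], "fingers": 1}])

```text
time_s: 3.67
tool_pos: [0.4295, -0.3379, 0.2801]
eef_rot: [1.0, 0.011, -0.001, -0.001]
force: [-0.5, 0.0, 0.1]
grip_width: 0.998
grasp_force: 0.0
```

>>> drive_tool(increments=[{"translation": [0, 0, 0.45], "rot": [0, 0, 0], "fingers": 1}, {"translation": [0, 0, 0.45], "rot": [0, 0, 0], "fingers": 1}, {"translation": [0, 0, 0.45], "rot": [0, 0, 0], "fingers": 1}, {"translation": [0, 0, 0.45], "rot": [0, 0, 0], "fingers": 0.6}, {"translation": [0, 0, 0.45], "rot": [0, 0, 0], "fingers": 0.3}])

```text
time_s: 4.08
tool_pos: [0.4292, -0.3383, 0.1923]
eef_rot: [1.0, 0.012, 0.0, 0.0]
force: [0.7, 0.4, -0.1]
grip_width: 0.887
grasp_force: 0.0
```

>>> drive_tool(increments=[{"translation": [0, 0, 0], "rot": [0, 0, 0], "fingers": -0.6}, {"translation": [0, 0, 0], "rot": [0, 0, 0], "fingers": -0.6}, {"translation": [0, 0, 0], "rot": [0, 0, 0], "fingers": -0.6}, {"translation": [0, 0, 0], "rot": [0, 0, 0], "fingers": -0.6}, {"translation": [0, 0, 0], "rot": [0, 0, 0], "fingers": -0.6}], force=25)

```text
time_s: 4.5
tool_pos: [0.4294, -0.3397, 0.1944]
eef_rot: [1.0, 0.01, 0.001, 0.001]
force: [0.2, -0.1, 0.5]
grip_width: 0.508
grasp_force: 0.0
```

>>> drive_tool(increments=[{"translation": [0, 0, 0], "rot": [0, 0, 0], "fingers": -0.6}, {"translation": [0, 0, 0], "rot": [0, 0, 0], "fingers": -0.6}, {"translation": [0, 0, 0], "rot": [0, 0, 0], "fingers": -0.6}])

```text
time_s: 4.75
tool_pos: [0.4291, -0.3399, 0.1935]
eef_rot: [1.0, 0.01, 0.001, 0.001]
force: [0.5, -1.7, 1.7]
grip_width: 0.34
grasp_force: 25.0
```

Gripped at the expected width (0.34 × 88 = 30 mm). Next I'll check the pan's tilt with the top depth and plan the carry.

```bash
python3 - <<'E'
from h import *
c=np.array([.542,.059]);th=np.radians(-3.5);ex=np.array([np.cos(th),np.sin(th)]);ey=np.array([-np.sin(th),np.cos(th)])
L=[]
for i in range(4):
    a=grab("top");P=a["P"];q=P[(a["depth"]>0)&(abs((P[...,:2]-c)@ex)<.078)&(abs((P[...,:2]-c)@ey)<.083)&(abs(P[...,2]-.095)<.02)]
    L.append(q)
q=np.vstack(L);A=np.c_[(q[:,:2]-c)@ex,(q[:,:2]-c)@ey,np.ones(len(q))]
print(len(q),np.linalg.lstsq(A,q[:,2],rcond=None)[0])
plan([(.429,-.340,.36,-88.7,5),(.542,.059,.36,-3.5,16)],(.429,-.340,.1935,-88.8))
E
```

```text
7923 [ 0.00181462 -0.01985905  0.09348184]
[0.0, 0.0, -0.83, -0.0] 
[0.0, 0.0, -0.83, -0.0] 
[0.0, 0.0, -0.83, -0.01] 
[0.0, 0.0, -0.84, -0.0] 
[0.0, 0.0, -0.83, -0.01] |
end [ 0.429  -0.34    0.3599] -88.68
[0.19, -0.62, -0.0, -0.89] 
[0.25, -0.6, -0.0, -0.89] 
[0.3, -0.57, -0.0, -0.89] 
[0.35, -0.54, -0.0, -0.89] 
[0.4, -0.51, -0.0, -0.89] |
[0.45, -0.47, -0.0, -0.89] 
[0.49, -0.42, -0.0, -0.89] 
[0.53, -0.38, -0.0, -0.89] 
[0.56, -0.32, -0.0, -0.88] 
[0.59, -0.27, -0.0, -0.89] |
[0.61, -0.22, -0.0, -0.88] 
[0.63, -0.16, -0.0, -0.89] 
[0.64, -0.1, -0.0, -0.88] 
[0.65, -0.04, -0.0, -0.89] 
[0.65, 0.02, -0.0, -0.88] |
[0.64, 0.08, -0.0, -0.89] 
end [0.5421 0.0591 0.3599] -3.48
```

>>> drive_tool(increments=[{"translation": [0, 0, -0.83], "rot": [0, 0, 0], "fingers": -0.6}, {"translation": [0, 0, -0.83], "rot": [0, 0, 0], "fingers": -0.6}, {"translation": [0, 0, -0.83], "rot": [0, 0, 0], "fingers": -0.6}, {"translation": [0, 0, -0.83], "rot": [0, 0, 0], "fingers": -0.6}, {"translation": [0, 0, -0.83], "rot": [0, 0, 0], "fingers": -0.6}])

```text
time_s: 5.37
tool_pos: [0.4287, -0.3391, 0.3582]
eef_rot: [1.0, 0.01, -0.001, -0.002]
force: [1.0, -0.6, -4.2]
grip_width: 0.344
grasp_force: 25.0
```

>>> drive_tool(increments=[{"translation": [0.19, -0.62, 0], "rot": [0, 0, -0.89], "fingers": -0.6}, {"translation": [0.25, -0.6, 0], "rot": [0, 0, -0.89], "fingers": -0.6}, {"translation": [0.3, -0.57, 0], "rot": [0, 0, -0.89], "fingers": -0.6}, {"translation": [0.35, -0.54, 0], "rot": [0, 0, -0.89], "fingers": -0.6}, {"translation": [0.4, -0.51, 0], "rot": [0, 0, -0.89], "fingers": -0.6}])

```text
time_s: 5.78
tool_pos: [0.4643, -0.2137, 0.3567]
eef_rot: [0.97, 0.243, -0.001, -0.002]
force: [0.4, 0.3, -4.5]
grip_width: 0.344
grasp_force: 25.0
```

>>> drive_tool(increments=[{"translation": [0.45, -0.47, 0], "rot": [0, 0, -0.89], "fingers": -0.6}, {"translation": [0.49, -0.42, 0], "rot": [0, 0, -0.89], "fingers": -0.6}, {"translation": [0.53, -0.38, 0], "rot": [0, 0, -0.89], "fingers": -0.6}, {"translation": [0.56, -0.32, 0], "rot": [0, 0, -0.88], "fingers": -0.6}, {"translation": [0.59, -0.27, 0], "rot": [0, 0, -0.89], "fingers": -0.6}])

```text
time_s: 6.2
tool_pos: [0.5003, -0.089, 0.3567]
eef_rot: [0.888, 0.46, -0.001, -0.001]
force: [0.6, 0.3, -4.2]
grip_width: 0.343
grasp_force: 25.0
```

>>> drive_tool(increments=[{"translation": [0.61, -0.22, 0], "rot": [0, 0, -0.88], "fingers": -0.6}, {"translation": [0.63, -0.16, 0], "rot": [0, 0, -0.89], "fingers": -0.6}, {"translation": [0.64, -0.1, 0], "rot": [0, 0, -0.88], "fingers": -0.6}, {"translation": [0.65, -0.04, 0], "rot": [0, 0, -0.89], "fingers": -0.6}, {"translation": [0.65, 0.02, 0], "rot": [0, 0, -0.88], "fingers": -0.6}])

```text
time_s: 6.62
tool_pos: [0.536, 0.0359, 0.3566]
eef_rot: [0.759, 0.651, -0.001, -0.001]
force: [0.6, -0.5, -4.2]
grip_width: 0.338
grasp_force: 25.0
```

>>> drive_tool(increments=[{"translation": [0.64, 0.08, 0], "rot": [0, 0, -0.89], "fingers": -0.6}, {"translation": [0, 0, 0], "rot": [0, 0, 0], "fingers": -0.6}, {"translation": [0.1, 0, 0], "rot": [0, -0.19, 0], "fingers": -0.6}, {"translation": [0, 0, 0], "rot": [0, 0, 0], "fingers": -0.6}, {"translation": [0, 0, 0], "rot": [0, 0, 0], "fingers": -0.6}])

```text
time_s: 7.03
tool_pos: [0.5433, 0.0628, 0.3578]
eef_rot: [0.73, 0.684, -0.008, 0.006]
force: [-0.3, -0.8, -4.4]
grip_width: 0.34
grasp_force: 25.0
```

```bash
python3 - <<'E'
from h import *
s=env.read_state();M=R.from_quat(s["eef_rot"]).as_matrix()
print(s["tool_pos"],s["force"],s["grip_width"],"\n",np.round(M,4),"level base:",np.array(s["tool_pos"])+M[:,2]*.1935, np.degrees(np.arctan2(M[1,1],M[0,1])))
w=grab("wrist");save(w,"w2.png")
E
```

```text
[0.54328596 0.06281758 0.35780968] [-0.33777037 -0.83523194 -4.3669921 ] 0.33952710874191144 
 [[ 0.0648  0.9979 -0.003 ]
 [ 0.9977 -0.0648 -0.0204]
 [-0.0206 -0.0017 -0.9998]] level base: [0.54270044 0.05886304 0.16435098] -3.7177718293975124
```

View pics/w2.png

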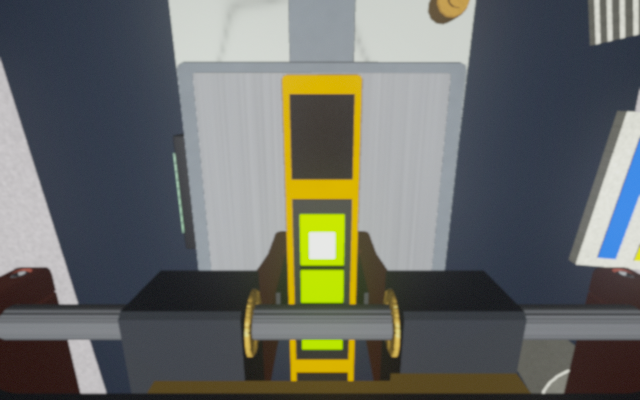

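The level is held over the pan, centred (column 322 for both the level and the pan) and in line with the foot arm. I'll lower it.

>>> drive_tool(increments=[{"translation": [0.01, 0, 0.4], "rot": [0, 0, 0], "fingers": -0.6}, {"translation": [0.01, 0, 0.4], "rot": [0, 0, 0], "fingers": -0.6}, {"translation": [0.01, 0, 0.4], "rot": [0, 0, 0], "fingers": -0.6}, {"translation": [0, 0, 0.3], "rot": [0, 0, 0], "fingers": -0.6}, {"translation": [0, 0, 0], "rot": [0, 0, 0], "fingers": -0.6}])

```text
time_s: 7.5
tool_pos: [0.5428, 0.0624, 0.2952]
eef_rot: [0.73, 0.684, -0.009, 0.005]
force: [-0.6, -0.2, -5.3]
grip_width: 0.339
grasp_force: 25.0
```

>>> drive_tool(increments=[{"translation": [0, 0, 0.05], "rot": [0, 0, 0], "fingers": -0.6}, {"translation": [0, 0, 0.05], "rot": [0, 0, 0], "fingers": -0.6}, {"translation": [0, 0, 0.03], "rot": [0, 0, 0], "fingers": -0.6}, {"translation": [0, 0, 0.02], "rot": [0, 0, 0], "fingers": -0.6}, {"translation": [0, 0, 0], "rot": [0, 0, 0], "fingers": -0.6}])

```text
time_s: 7.92
tool_pos: [0.5436, 0.063, 0.2932]
eef_rot: [0.729, 0.684, -0.007, 0.007]
force: [0.2, -0.0, -3.8]
grip_width: 0.34
grasp_force: 25.0
```

>>> drive_tool(increments=[{"translation": [0, 0, 0.05], "rot": [0, 0, 0], "fingers": -0.6}, {"translation": [0, 0, 0.05], "rot": [0, 0, 0], "fingers": -0.6}, {"translation": [0, 0, 0], "rot": [0, 0, 0], "fingers": -0.6}])

```text
time_s: 8.17
tool_pos: [0.5434, 0.063, 0.2882]
eef_rot: [0.729, 0.684, -0.008, 0.007]
force: [-0.5, 1.0, -4.7]
grip_width: 0.342
grasp_force: 25.0
```

>>> drive_tool(increments=[{"translation": [0, 0, 0.03], "rot": [0, 0, 0], "fingers": -0.6}, {"translation": [0, 0, 0], "rot": [0, 0, 0], "fingers": -0.6}, {"translation": [0, 0, 0], "rot": [0, 0, 0], "fingers": -0.6}])

```text
time_s: 8.42
tool_pos: [0.5434, 0.063, 0.2873]
eef_rot: [0.729, 0.684, -0.007, 0.007]
force: [0.3, 0.0, -4.9]
grip_width: 0.34
grasp_force: 25.0
```

>>> drive_tool(increments=[{"translation": [0, 0, 0.03], "rot": [0, 0, 0], "fingers": -0.6}, {"translation": [0, 0, 0.03], "rot": [0, 0, 0], "fingers": -0.6}, {"translation": [0, 0, 0], "rot": [0, 0, 0], "fingers": -0.6}])

```text
time_s: 8.67
tool_pos: [0.5435, 0.0629, 0.2854]
eef_rot: [0.729, 0.684, -0.007, 0.007]
force: [-0.9, -0.2, -2.3]
grip_width: 0.341
grasp_force: 25.0
```

>>> drive_tool(increments=[{"translation": [0, 0, 0.03], "rot": [0, 0, 0], "fingers": -0.6}, {"translation": [0, 0, 0], "rot": [0, 0, 0], "fingers": -0.6}, {"translation": [0, 0, 0], "rot": [0, 0, 0], "fingers": -0.6}])

```text
time_s: 8.92
tool_pos: [0.5435, 0.0629, 0.2847]
eef_rot: [0.729, 0.684, -0.007, 0.007]
force: [-2.0, 0.1, 2.6]
grip_width: 0.338
grasp_force: 25.0
```

It is in contact with the pan. Next I'll open the fingers and retreat upwards.

>>> drive_tool(increments=[{"translation": [0, 0, -0.02], "rot": [0, 0, 0], "fingers": -0.2}, {"translation": [0, 0, 0], "rot": [0, 0, 0], "fingers": 0}, {"translation": [0, 0, 0], "rot": [0, 0, 0], "fingers": 0.1}, {"translation": [0, 0, 0], "rot": [0, 0, 0], "fingers": 0.1}, {"translation": [0, 0, 0], "rot": [0, 0, 0], "fingers": 0.1}])

```text
time_s: 9.33
tool_pos: [0.5435, 0.0629, 0.2845]
eef_rot: [0.729, 0.684, -0.007, 0.007]
force: [-0.2, -0.8, 0.1]
grip_width: 0.55
grasp_force: 0.0
```

>>> drive_tool(increments=[{"translation": [0, 0, -0.2], "rot": [0, 0, 0], "fingers": 0.1}, {"translation": [0, 0, -0.5], "rot": [0, 0, 0], "fingers": 0.1}, {"translation": [0, 0, -0.7], "rot": [0, 0, 0], "fingers": 0.1}, {"translation": [0, 0, -0.7], "rot": [0, 0, 0], "fingers": 0.1}, {"translation": [0, 0, -0.7], "rot": [0, 0.19, 0], "fingers": 0.1}])

```text
time_s: 9.75
tool_pos: [0.5434, 0.0653, 0.3983]
eef_rot: [0.729, 0.684, -0.0, 0.0]
force: [0.6, -0.4, 0.1]
grip_width: 0.548
grasp_force: 0.0
```

>>> drive_tool(increments=[{"translation": [-0.8, 0, 0], "rot": [0, 0, 0], "fingers": 0.1}, {"translation": [-0.8, 0, 0], "rot": [0, 0, 0], "fingers": 0.1}, {"translation": [-0.4, 0, 0], "rot": [0, 0, 0], "fingers": 0.1}, {"translation": [0, 0, 0], "rot": [0, 0, 0], "fingers": 0.1}, {"translation": [0, 0, 0], "rot": [0, 0, 0], "fingers": 0.1}])

```text
time_s: 10.17
tool_pos: [0.5384, -0.0152, 0.3971]
eef_rot: [0.73, 0.684, 0.0, 0.0]
force: [0.8, 1.0, -0.4]
grip_width: 0.547
grasp_force: 0.0
```

>>> drive_tool(increments=[{"translation": [0, 0, 0], "rot": [0, 0, 0], "fingers": 0.1}, {"translation": [0, 0, 0], "rot": [0, 0, 0], "fingers": 0.1}, {"translation": [0, 0, 0], "rot": [0, 0, 0], "fingers": 0.1}, {"translation": [0, 0, 0], "rot": [0, 0, 0], "fingers": 0.1}, {"translation": [0, 0, 0], "rot": [0, 0, 0], "fingers": 0.1}])

```text
time_s: 10.58
tool_pos: [0.5385, -0.0141, 0.3966]
eef_rot: [0.729, 0.685, -0.0, -0.0]
force: [0.7, -0.3, 0.1]
grip_width: 0.553
grasp_force: 0.0
```

```bash
python3 - <<'E'
from h import *
w=grab("wrist");save(w,"w3.png");np.savez("w3.npz",**{k:w[k] for k in("frame","depth","P","wfc","fx","fy","cx","cy")})
s=env.read_state();print(s["tool_pos"],s["force"],np.round(s["joint_pos"],2))
E
```

```text
[ 0.53853676 -0.01420372  0.39656617] [0.21979402 0.51121373 0.04569171] [-0.09 -0.08  1.41  0.    1.8  -0.03]
```

View pics/w3.png

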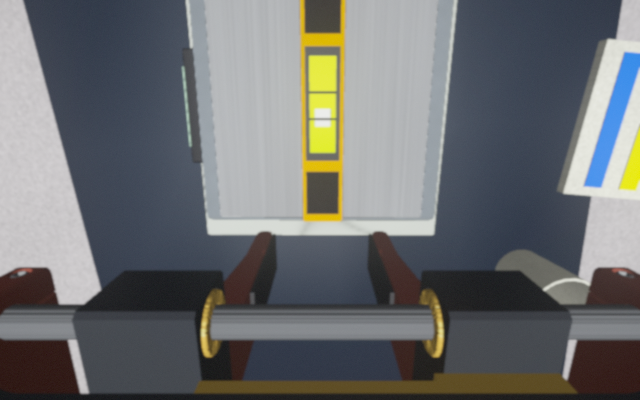

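The level is standing on the pan, released. The bubble is at (322,118) against lines at rows 92 and 119, so it sits about 8 mm to the −y side and the foot side is low. Next I'll measure the bubble and foot numerically and plan the move to the foot.

```bash
cat >> h.py <<'E'
EX=np.array([np.cos(np.radians(-3.5)),np.sin(np.radians(-3.5))]);EY=np.array([-EX[1],EX[0]]);PAN=np.array([.542,.059])
def bubble(im,z=.139,tilt=0.):
    hsv=cv2.cvtColor(im["frame"],cv2.COLOR_RGB2HSV)
    v,u=np.mgrid[:400,:640];d=np.stack([(u-im["cx"])/im["fx"],-(v-im["cy"])/im["fy"],-np.ones_like(u,float)],-1)@im["wfc"][:3,:3].T
    o=im["wfc"][:3,3];q=o+d*((z-o[2])/d[...,2])[...,None]
    X=(q[...,:2]-PAN)@EX;Y=(q[...,:2]-PAN)@EY
    n=(abs(X)<.03)&(abs(Y)<.06)
    g=n&(hsv[...,0]>26)&(hsv[...,0]<45)&(hsv[...,1]>130)&(hsv[...,2]>100)
    if g.sum()<20: return None
    cx,(lo,hi)=np.median(X[g]),np.percentile(Y[g],[1,99])
    b=n&(abs(X-cx)<.010)&(Y>lo)&(Y<hi)&(hsv[...,1]<100)&(hsv[...,2]>150)
    w=(255.-hsv[...,1])*b
    r=dict(vial_x=cx,vial_lo=lo,vial_hi=hi,mid=(lo+hi)/2,bub_x=np.sum(X*w)/w.sum(),bub=np.sum(Y*w)/w.sum(),nb=int(b.sum()))
    r["off"]=r["bub"]-r["mid"];return {k:float(round(x,4)) for k,x in r.items()}
E
python3 - <<'E'
from h import *
w=grab("wrist");print(bubble(w))
hsv=cv2.cvtColor(w["frame"],cv2.COLOR_RGB2HSV);print(hsv[118,322],hsv[75,322],hsv[20,320],hsv[41,320])
P=w["P"];m=(w["depth"]>0)&(abs(P[...,2]-.139)<.012)&(abs((P[...,:2]-PAN)@EX)<.04)
q=P[m];print("lvl pts",(q[:,:2]-PAN).min(0),(q[:,:2]-PAN).max(0),np.percentile((q[:,:2]-PAN)@EY,[.5,99.5]),np.median((q[:,:2]-PAN)@EX),np.polyfit((q[:,:2]-PAN)@EY,q[:,2],1))
y=(q[:,:2]-PAN)@EY;print("yaw",np.polyfit(y,(q[:,:2]-PAN)@EX,1))
t=grab("top");print(bubble(t));h2=cv2.cvtColor(t["frame"],cv2.COLOR_RGB2HSV)
m=np.zeros((400,640),bool);m[186:212,234:262]=1;m&=(h2[...,0]<22)&(h2[...,1]>140)
v,u=np.nonzero(m);r=np.array([ray(t,a,b,.1) for a,b in zip(u,v)]);print(len(u),r.mean(0) if len(u) else 0)
E
```

```text
{'vial_x': 0.0007, 'vial_lo': -0.0305, 'vial_hi': 0.0327, 'mid': 0.0011, 'bub_x': 0.0008, 'bub': -0.0052, 'nb': 402.0, 'off': -0.0063}
[ 38   6 166] [ 31 180 236] [23 32 72] [ 25 252 222]
lvl pts [-0.01905963 -0.08383283] [0.01983537 0.06795065] [-0.08202743  0.0661988 ] 0.0006800483698160294 [-0.01841434  0.13702645]
yaw [0.00163241 0.00061982]
None
40 [0.55352113 0.22816566 0.1       ]
```

The level is centred within 1 mm, with a tilt of about −0.019 rad, so the foot needs roughly 1.35 rad. I'll move near the foot for a close look.

>>> drive_tool(increments=[{"translation": [0.9, 0, 0], "rot": [0, 0, 0.15], "fingers": 0.1}, {"translation": [0.9, 0, 0], "rot": [0, 0, 0.15], "fingers": 0.1}, {"translation": [0.9, 0, 0], "rot": [0, 0, 0.15], "fingers": 0.1}, {"translation": [0.9, 0, 0], "rot": [0, 0, 0.15], "fingers": 0.1}, {"translation": [0.5, 0, 0], "rot": [0, 0, 0.1], "fingers": 0.1}])

```text
time_s: 11.15
tool_pos: [0.5534, 0.1517, 0.3965]
eef_rot: [0.753, 0.658, 0.0, -0.0]
force: [0.3, -0.6, 0.6]
grip_width: 0.55
grasp_force: 0.0
```

>>> drive_tool(increments=[{"translation": [0, 0, 0], "rot": [0, 0, 0], "fingers": 0.1}, {"translation": [0, 0, 0], "rot": [0, 0, 0], "fingers": 0.1}])

```text
time_s: 11.32
tool_pos: [0.5535, 0.1494, 0.3963]
eef_rot: [0.753, 0.658, -0.0, 0.0]
force: [0.5, -0.5, 0.1]
grip_width: 0.554
grasp_force: 0.0
```

```bash
python3 - <<'E'
from h import *
w=grab("wrist");save(w,"w4.png");hsv=cv2.cvtColor(w["frame"],cv2.COLOR_RGB2HSV);P=w["P"]
F=np.array([.553,.228])
m=(hsv[...,0]<20)&(hsv[...,1]>150)&(hsv[...,2]>90)&(np.linalg.norm(P[...,:2]-F,axis=-1)<.05)&(abs(P[...,2]-.1)<.03)
v,u=np.nonzero(m);q=P[m];print(len(u),u.min(),u.max(),v.min(),v.max(),np.percentile(q,[2,50,98],axis=0).round(4))
t=m&(P[...,2]>np.percentile(q[:,2],90)-.004);q=P[t];print(t.sum(),cv2.minAreaRect((q[:,:2]*1000).astype(np.float32)),q.mean(0))
s=env.read_state();print(s["tool_pos"],np.round(s["joint_pos"],2))
E
```

```text
218 301 317 71 128 [[0.5444 0.2074 0.0959]
 [0.554  0.2294 0.0977]
 [0.5617 0.2504 0.0994]]
218 ((552.81640625, 228.8769073486328), (44.08634567260742, 11.548219680786133), 77.93732452392578) [0.55343068 0.22868113 0.09767953]
[0.55355812 0.14844246 0.39646059] [ 0.2   0.02  1.32 -0.    1.8   0.34]
```

View pics/w4.png

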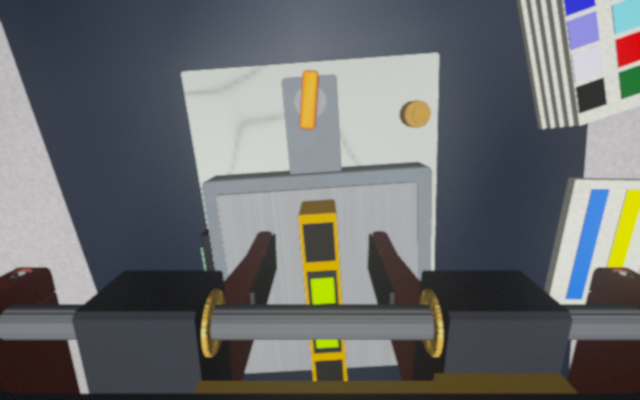

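The bar shows at (301–317, 71–128): centre (0.553, 0.229), top z 0.098, long axis about 78°. I'll descend on it with φ = −12°.

```bash
python3 - <<'E'
from h import *
plan([(.553,.2287,.31,-12,5),(.553,.2287,.252,-12,4)])
E
```

```text
[0.4, -0.06, 0.43, 0.14] 
[0.4, -0.06, 0.43, 0.14] 
[0.39, -0.07, 0.43, 0.14] 
[0.39, -0.07, 0.44, 0.14] 
[0.4, -0.08, 0.43, 0.14] |
end [0.5532 0.2288 0.3101] -12.0
[-0.0, -0.0, 0.36, -0.0] 
[-0.0, -0.0, 0.36, -0.0] 
[-0.0, -0.0, 0.37, -0.0] 
[-0.0, -0.0, 0.36, -0.0] 
end [0.5532 0.2288 0.2521] -12.0
```

>>> drive_tool(increments=[{"translation": [0.4, -0.06, 0.43], "rot": [0, 0, 0.14], "fingers": 0.1}, {"translation": [0.4, -0.06, 0.43], "rot": [0, 0, 0.14], "fingers": 0.1}, {"translation": [0.39, -0.07, 0.43], "rot": [0, 0, 0.14], "fingers": 0.1}, {"translation": [0.39, -0.07, 0.44], "rot": [0, 0, 0.14], "fingers": 0.1}, {"translation": [0.4, -0.08, 0.43], "rot": [0, 0, 0.14], "fingers": 0.1}])

```text
time_s: 11.78
tool_pos: [0.5535, 0.2277, 0.3097]
eef_rot: [0.778, 0.628, 0.0, 0.0]
force: [0.0, 0.3, -1.2]
grip_width: 0.553
grasp_force: 0.0
```

>>> drive_tool(increments=[{"translation": [0, 0, 0.36], "rot": [0, 0, 0], "fingers": 0.1}, {"translation": [0, 0, 0.36], "rot": [0, 0, 0], "fingers": 0.1}, {"translation": [0, 0, 0.36], "rot": [0, 0, 0], "fingers": 0.1}, {"translation": [0, 0, 0.36], "rot": [0, 0, 0], "fingers": 0.1}, {"translation": [0, 0, 0], "rot": [0, 0, 0], "fingers": 0.1}])

```text
time_s: 12.2
tool_pos: [0.5529, 0.227, 0.2491]
eef_rot: [0.778, 0.628, -0.003, -0.001]
force: [0.0, 0.7, -1.7]
grip_width: 0.551
grasp_force: 0.0
```

>>> drive_tool(increments=[{"translation": [0, 0, 0], "rot": [0, 0, 0], "fingers": -0.5}, {"translation": [0, 0, 0], "rot": [0, 0, 0], "fingers": -1}, {"translation": [0, 0, 0], "rot": [0, 0, 0], "fingers": -1}, {"translation": [0, 0, 0], "rot": [0, 0, 0], "fingers": -1}, {"translation": [0, 0, 0], "rot": [0, 0, 0], "fingers": -1}], force=25)

```text
time_s: 12.62
tool_pos: [0.5535, 0.2289, 0.2537]
eef_rot: [0.777, 0.629, 0.001, 0.0]
force: [-0.1, 0.3, 0.1]
grip_width: 0.21
grasp_force: 0.0
```

>>> drive_tool(increments=[{"translation": [0, 0, 0], "rot": [0, 0, 0], "fingers": -1}, {"translation": [0, 0, 0], "rot": [0, 0, 0], "fingers": -1}])

```text
time_s: 12.78
tool_pos: [0.5533, 0.229, 0.2536]
eef_rot: [0.777, 0.629, 0.0, 0.0]
force: [-1.0, -0.2, 3.3]
grip_width: 0.179
grasp_force: 25.0
```

>>> drive_tool(increments=[{"translation": [0, 0, -0.01], "rot": [0, 0, 0.8], "fingers": -1}, {"translation": [0, 0, -0.01], "rot": [0, 0, 0.8], "fingers": -1}, {"translation": [0, 0, -0.01], "rot": [0, 0, 0.8], "fingers": -1}, {"translation": [0, 0, -0.01], "rot": [0, 0, 0.8], "fingers": -1}, {"translation": [0, 0, -0.01], "rot": [0, 0, 0.8], "fingers": -1}])

```text
time_s: 13.2
tool_pos: [0.5536, 0.2287, 0.255]
eef_rot: [0.892, 0.452, 0.001, 0.001]
force: [1.9, -2.0, 0.6]
grip_width: 0.181
grasp_force: 25.0
```

>>> drive_tool(increments=[{"translation": [0, 0, -0.01], "rot": [0, 0, 0.8], "fingers": -1}, {"translation": [0, 0, -0.01], "rot": [0, 0, 0.8], "fingers": -1}, {"translation": [0, 0, -0.01], "rot": [0, 0, 0.8], "fingers": -1}, {"translation": [0, 0, -0.01], "rot": [0, 0, 0.8], "fingers": -1}, {"translation": [0, 0, -0.01], "rot": [0, 0, 0.8], "fingers": -1}])

```text
time_s: 13.62
tool_pos: [0.5538, 0.2283, 0.2565]
eef_rot: [0.967, 0.256, 0.001, 0.001]
force: [3.3, -3.8, -1.5]
grip_width: 0.177
grasp_force: 25.0
```

```bash
python3 - <<'E'
from h import *
s=env.read_state();print(s["tool_pos"],s["force"],s["ft_torque"],s["grip_width"],np.round(s["joint_pos"],2))
print(bubble(grab("scene")),bubble(grab("wrist")));t=grab("scene");save(t,"s2.png")
E
```

```text
[0.55380662 0.22828726 0.25651828] [ 3.32732308 -3.7881504  -1.50033827] [-0.5984593  -0.40725063  0.1438386 ] 0.1771072197045905 [ 0.33  0.11  1.47 -0.    1.56  1.39]
{'vial_x': 0.0066, 'vial_lo': -0.0352, 'vial_hi': 0.0334, 'mid': -0.0009, 'bub_x': 0.0054, 'bub': -0.0039, 'nb': 12.0, 'off': -0.003} None
```

Torque is 0.14 Nm, so the foot is turning. I estimate about 28° more.

>>> drive_tool(increments=[{"translation": [0, 0, -0.01], "rot": [0, 0, 0.8], "fingers": -1}, {"translation": [0, 0, -0.01], "rot": [0, 0, 0.8], "fingers": -1}, {"translation": [0, 0, -0.01], "rot": [0, 0, 0.8], "fingers": -1}, {"translation": [0, 0, -0.01], "rot": [0, 0, 0.8], "fingers": -1}, {"translation": [0, 0, -0.01], "rot": [0, 0, 0.8], "fingers": -1}])

```text
time_s: 14.18
tool_pos: [0.5539, 0.2278, 0.258]
eef_rot: [0.999, 0.051, 0.001, 0.002]
force: [5.4, -6.0, -3.1]
grip_width: 0.181
grasp_force: 25.0
```

>>> drive_tool(increments=[{"translation": [0, 0, -0.01], "rot": [0, 0, 0.6], "fingers": -1}, {"translation": [0, 0, 0], "rot": [0, 0, 0], "fingers": -1}, {"translation": [0, 0, 0], "rot": [0, 0, 0], "fingers": -1}, {"translation": [0, 0, 0], "rot": [0, 0, 0], "fingers": -1}, {"translation": [0, 0, 0], "rot": [0, 0, 0], "fingers": -1}])

```text
time_s: 14.6
tool_pos: [0.5539, 0.2277, 0.2583]
eef_rot: [1.0, 0.021, 0.001, 0.002]
force: [5.2, -6.3, -2.2]
grip_width: 0.181
grasp_force: 25.0
```

>>> drive_tool(increments=[{"translation": [0, 0, 0], "rot": [0, 0, 0], "fingers": 0}, {"translation": [0, 0, 0], "rot": [0, 0, 0], "fingers": 0}, {"translation": [0, 0, 0], "rot": [0, 0, 0], "fingers": 0}, {"translation": [0, 0, 0], "rot": [0, 0, 0], "fingers": 0}, {"translation": [0, 0, 0], "rot": [0, 0, 0], "fingers": 0}])

```text
time_s: 15.02
tool_pos: [0.5531, 0.2293, 0.2591]
eef_rot: [1.0, 0.021, -0.0, -0.0]
force: [0.0, 0.4, 1.4]
grip_width: 0.492
grasp_force: 0.0
```

>>> drive_tool(increments=[{"translation": [0, 0, -0.3], "rot": [0, 0, 0], "fingers": 0}, {"translation": [0, 0, -0.8], "rot": [0, 0, 0], "fingers": 0}, {"translation": [0, 0, -0.8], "rot": [0, 0, 0], "fingers": 0}, {"translation": [0, 0, -0.8], "rot": [0, 0, 0], "fingers": 0}, {"translation": [0, 0, -0.8], "rot": [0, 0, 0], "fingers": 0}])

```text
time_s: 15.43
tool_pos: [0.5528, 0.229, 0.4017]
eef_rot: [1.0, 0.021, 0.0, -0.0]
force: [1.2, 0.3, 0.0]
grip_width: 0.502
grasp_force: 0.0
```

```bash
python3 - <<'E'
from h import *
s=env.read_state();M=R.from_quat(s["eef_rot"]).as_matrix();ph=np.degrees(np.arctan2(M[1,1],M[0,1]));print(s["tool_pos"],s["grip_width"],ph,np.round(s["joint_pos"],2))
# want the pan's middle seen: stay on the -x (world) side? tool x = world (-sin ph, cos ph)
g=PAN-.09*M[:2,0]/np.linalg.norm(M[:2,0]); print(g,np.hypot(*g))
plan([(.46,.06,.39,-93.5,6)])
E
```

```text
[0.55280606 0.22896488 0.40168002] 0.5018067844942897 -87.61521332406342 [0.34 0.09 1.24 0.   1.81 1.86]
[0.45207795 0.0552551 ] 0.4554421979667089
[-0.42, 0.69, 0.05, 0.16] 
[-0.4, 0.69, 0.05, 0.16] 
[-0.39, 0.7, 0.05, 0.17] 
[-0.38, 0.71, 0.05, 0.16] 
[-0.37, 0.71, 0.05, 0.17] |
[-0.35, 0.72, 0.04, 0.16] 
end [0.4602 0.0602 0.3901] -93.5
```

>>> drive_tool(increments=[{"translation": [-0.42, 0.69, 0.05], "rot": [0, 0, 0.16], "fingers": 0.5}, {"translation": [-0.4, 0.69, 0.05], "rot": [0, 0, 0.16], "fingers": 1}, {"translation": [-0.39, 0.7, 0.05], "rot": [0, 0, 0.17], "fingers": 1}, {"translation": [-0.38, 0.71, 0.05], "rot": [0, 0, 0.16], "fingers": 1}, {"translation": [-0.37, 0.71, 0.05], "rot": [0, 0, 0.17], "fingers": 1}])

```text
time_s: 15.85
tool_pos: [0.4747, 0.0874, 0.3901]
eef_rot: [1.0, -0.022, 0.001, -0.0]
force: [1.0, -0.1, -0.6]
grip_width: 0.84
grasp_force: 0.0
```

>>> drive_tool(increments=[{"translation": [-0.35, 0.72, 0.04], "rot": [0, 0, 0.16], "fingers": 1}, {"translation": [0, 0, 0], "rot": [0, 0, 0], "fingers": 1}, {"translation": [0, 0, 0], "rot": [0, 0, 0], "fingers": 1}, {"translation": [0, 0, 0], "rot": [0, 0, 0], "fingers": 1}, {"translation": [0, 0, 0], "rot": [0, 0, 0], "fingers": 1}])

```text
time_s: 16.27
tool_pos: [0.4609, 0.061, 0.3879]
eef_rot: [1.0, -0.03, 0.0, -0.0]
force: [-0.7, -0.2, 0.1]
grip_width: 0.999
grasp_force: 0.0
```

```bash
python3 - <<'E'
from h import *
w=grab("wrist");save(w,"w5.png");b=bubble(w,.141);print(b)
s=env.read_state();print(s["tool_pos"])
P=w["P"];y=(P[...,:2]-PAN)@EY;x=(P[...,:2]-PAN)@EX;m=(w["depth"]>0)&(abs(P[...,2]-.14)<.012)&(abs(x)<.02)
print(np.percentile(y[m],[.5,99.5]),np.median(x[m]),np.polyfit(y[m],P[m][:,2],1))
C=w["wfc"];q=np.r_[PAN,.141];pc=np.linalg.inv(C)@np.r_[q,1];u=int(w["cx"]+w["fx"]*pc[0]/-pc[2]);v=int(w["cy"]-w["fy"]*pc[1]/-pc[2]);print(u,v)
c=w["frame"][max(0,v-50):v+50,max(0,u-100):u+100];cv2.imwrite("pics/w5c.png",cv2.resize(c[...,::-1],None,fx=4,fy=4,interpolation=2))
E
```

```text
{'vial_x': 0.0009, 'vial_lo': -0.0322, 'vial_hi': 0.0307, 'mid': -0.0007, 'bub_x': 0.0009, 'bub': -0.0015, 'nb': 380.0, 'off': -0.0007}
[0.46094334 0.06104779 0.38765272]
[-0.08392037  0.0829798 ] 0.0009394816482135863 [-0.00106001  0.13851563]
318 93
```

View pics/w5c.png

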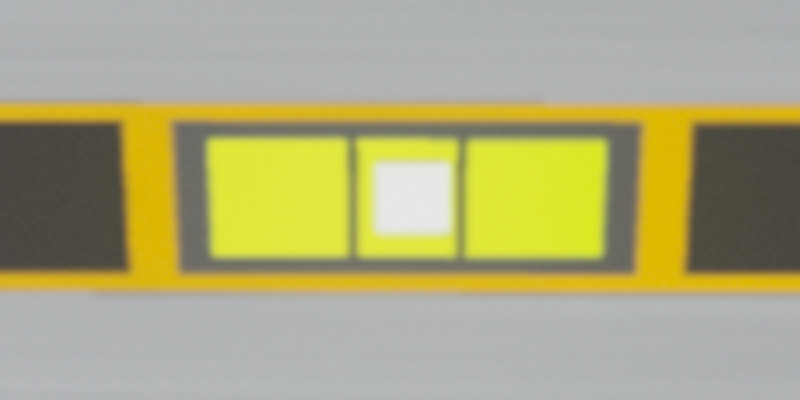

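The bubble (columns 373–453) sits between the lines (353 and 461) but about 0.9 mm to the −y side. A further turn of roughly 9° will centre it better before pressing.

```bash
python3 - <<'E'
from h import *
plan([(.553,.229,.39,-87.6,6),(.553,.229,.2585,-87.6,5)])
E
```

```text
[0.34, -0.72, -0.01, -0.16] 
[0.35, -0.72, -0.01, -0.16] 
[0.37, -0.71, -0.01, -0.16] 
[0.38, -0.7, -0.01, -0.16] 
[0.39, -0.7, -0.01, -0.17] |
[0.39, -0.69, -0.01, -0.16] 
end [0.5528 0.2291 0.3901] -87.62
[0.0, 0.0, 0.66, -0.0] 
[0.0, 0.0, 0.66, -0.0] 
[0.0, 0.0, 0.66, -0.0] 
[0.0, 0.0, 0.65, -0.0] 
[0.0, 0.0, 0.66, -0.0] |
end [0.5528 0.2291 0.2585] -87.62
```

>>> drive_tool(increments=[{"translation": [0.34, -0.72, -0.01], "rot": [0, 0, -0.16], "fingers": 0}, {"translation": [0.35, -0.72, -0.01], "rot": [0, 0, -0.16], "fingers": 0}, {"translation": [0.37, -0.71, -0.01], "rot": [0, 0, -0.16], "fingers": 0}, {"translation": [0.38, -0.7, -0.01], "rot": [0, 0, -0.16], "fingers": 0}, {"translation": [0.39, -0.7, -0.01], "rot": [0, 0, -0.17], "fingers": 0}])

```text
time_s: 16.73
tool_pos: [0.5385, 0.2028, 0.389]
eef_rot: [1.0, 0.013, -0.0, 0.0]
force: [0.1, 0.2, -0.3]
grip_width: 0.662
grasp_force: 0.0
```

>>> drive_tool(increments=[{"translation": [0.39, -0.69, -0.01], "rot": [0, 0, -0.16], "fingers": 0}, {"translation": [0, 0, 0], "rot": [0, 0, 0], "fingers": 0}, {"translation": [0, 0, 0.8], "rot": [0, 0, 0], "fingers": 0}, {"translation": [0, 0, 0.8], "rot": [0, 0, 0], "fingers": 0}, {"translation": [0, 0, 0.7], "rot": [0, 0, 0], "fingers": 0}])

```text
time_s: 17.15
tool_pos: [0.5526, 0.2291, 0.2959]
eef_rot: [1.0, 0.021, -0.0, 0.0]
force: [0.2, -0.6, 0.1]
grip_width: 0.502
grasp_force: 0.0
```

>>> drive_tool(increments=[{"translation": [0, 0, 0.5], "rot": [0, 0, 0], "fingers": 0}, {"translation": [0, 0, 0.3], "rot": [0, 0, 0], "fingers": 0}, {"translation": [0, 0, 0.15], "rot": [0, 0, 0], "fingers": 0}, {"translation": [0, 0, 0], "rot": [0, 0, 0], "fingers": 0}, {"translation": [0, 0, 0], "rot": [0, 0, 0], "fingers": 0}])

```text
time_s: 17.57
tool_pos: [0.553, 0.2283, 0.261]
eef_rot: [1.0, 0.02, 0.001, -0.0]
force: [0.5, 0.3, 0.5]
grip_width: 0.502
grasp_force: 0.0
```

>>> drive_tool(increments=[{"translation": [0, 0, 0], "rot": [0, 0, 0], "fingers": -0.5}, {"translation": [0, 0, 0], "rot": [0, 0, 0], "fingers": -1}, {"translation": [0, 0, 0], "rot": [0, 0, 0], "fingers": -1}, {"translation": [0, 0, 0], "rot": [0, 0, 0], "fingers": -1}, {"translation": [0, 0, 0], "rot": [0, 0, 0], "fingers": -1}])

```text
time_s: 17.98
tool_pos: [0.5529, 0.2277, 0.2607]
eef_rot: [1.0, 0.02, 0.001, 0.001]
force: [-0.3, -13.6, 3.4]
grip_width: 0.163
grasp_force: 11.7
```

>>> drive_tool(increments=[{"translation": [0, 0, 0], "rot": [0, 0, 0], "fingers": -1}, {"translation": [0, 0, 0], "rot": [0, 0, 0], "fingers": -1}])

```text
time_s: 18.15
tool_pos: [0.5529, 0.2273, 0.2607]
eef_rot: [1.0, 0.02, 0.001, 0.001]
force: [-2.1, -4.8, 4.8]
grip_width: 0.147
grasp_force: 31.0
```

>>> drive_tool(increments=[{"translation": [0, 0, -0.01], "rot": [0, 0, 0.5], "fingers": -1}, {"translation": [0, 0, 0], "rot": [0, 0, 0.6], "fingers": -1}, {"translation": [0, 0, 0], "rot": [0, 0, 0.5], "fingers": -1}, {"translation": [0, 0, 0], "rot": [0, 0, 0], "fingers": -1}, {"translation": [0, 0, 0], "rot": [0, 0, 0], "fingers": -1}])

```text
time_s: 18.57
tool_pos: [0.5529, 0.2272, 0.2613]
eef_rot: [0.998, -0.064, 0.001, 0.001]
force: [-1.9, -5.4, 5.6]
grip_width: 0.147
grasp_force: 30.8
```

>>> drive_tool(increments=[{"translation": [0, 0, 0], "rot": [0, 0, 0], "fingers": 0}, {"translation": [0, 0, 0], "rot": [0, 0, 0], "fingers": 0}, {"translation": [0, 0, 0], "rot": [0, 0, 0], "fingers": 0}, {"translation": [0, 0, 0], "rot": [0, 0, 0], "fingers": 0}, {"translation": [0, 0, 0], "rot": [0, 0, 0], "fingers": 0}])

```text
time_s: 18.98
tool_pos: [0.5526, 0.2281, 0.2596]
eef_rot: [0.998, -0.064, -0.001, 0.0]
force: [0.4, -0.1, 0.2]
grip_width: 0.477
grasp_force: 0.0
```

>>> drive_tool(increments=[{"translation": [0, 0, -0.3], "rot": [0, 0, 0], "fingers": 0}, {"translation": [0, 0, -0.8], "rot": [0, 0, 0], "fingers": 0}, {"translation": [0, 0, -0.8], "rot": [0, 0, 0], "fingers": 0}, {"translation": [0, 0, -0.8], "rot": [0, 0, 0], "fingers": 0}, {"translation": [0, 0, -0.5], "rot": [0, 0, 0], "fingers": 0}])

```text
time_s: 19.4
tool_pos: [0.5524, 0.228, 0.3932]
eef_rot: [0.998, -0.064, 0.002, -0.001]
force: [0.7, -0.9, 1.0]
grip_width: 0.501
grasp_force: 0.0
```

```bash
python3 - <<'E'
from h import *
s=env.read_state();M=R.from_quat(s["eef_rot"]).as_matrix();print(s["tool_pos"],np.degrees(np.arctan2(M[1,1],M[0,1])))
plan([(.46,.06,.39,-93.5,6)])
E
```

```text
[0.55244354 0.22802702 0.39319622] -97.30913268595424
[-0.29, 0.74, 0.01, -0.11] 
[-0.3, 0.74, 0.01, -0.1] 
[-0.31, 0.74, 0.01, -0.11] 
[-0.32, 0.73, 0.02, -0.1] 
[-0.33, 0.73, 0.01, -0.11] |
[-0.33, 0.73, 0.02, -0.1] 
end [0.46 0.06 0.39] -93.53
```

>>> drive_tool(increments=[{"translation": [-0.29, 0.74, 0.01], "rot": [0, 0, -0.11], "fingers": 1}, {"translation": [-0.3, 0.74, 0.01], "rot": [0, 0, -0.1], "fingers": 1}, {"translation": [-0.31, 0.74, 0.01], "rot": [0, 0, -0.11], "fingers": 1}, {"translation": [-0.32, 0.73, 0.02], "rot": [0, 0, -0.1], "fingers": 1}, {"translation": [-0.33, 0.73, 0.01], "rot": [0, 0, -0.11], "fingers": 1}])

```text
time_s: 19.82
tool_pos: [0.4745, 0.0872, 0.3865]
eef_rot: [0.999, -0.036, 0.0, -0.0]
force: [0.0, -1.0, 0.0]
grip_width: 0.843
grasp_force: 0.0
```

>>> drive_tool(increments=[{"translation": [-0.33, 0.73, 0.02], "rot": [0, 0, -0.1], "fingers": 1}, {"translation": [0, 0, 0], "rot": [0, 0, 0], "fingers": 1}, {"translation": [0, 0, 0], "rot": [0, 0, 0], "fingers": 1}, {"translation": [0, 0, 0], "rot": [0, 0, 0], "fingers": 1}, {"translation": [0, 0, 0], "rot": [0, 0, 0], "fingers": 1}])

```text
time_s: 20.23
tool_pos: [0.4606, 0.0607, 0.3853]
eef_rot: [1.0, -0.03, 0.0, -0.0]
force: [0.5, -0.5, -0.4]
grip_width: 0.997
grasp_force: 0.0
```

>>> drive_tool(increments=[{"translation": [0, 0, 0], "rot": [0, 0, 0], "fingers": 1}, {"translation": [0, 0, 0], "rot": [0, 0, 0], "fingers": 1}, {"translation": [0, 0, 0], "rot": [0, 0, 0], "fingers": 1}, {"translation": [0, 0, 0], "rot": [0, 0, 0], "fingers": 1}, {"translation": [0, 0, 0], "rot": [0, 0, 0], "fingers": 1}])

```text
time_s: 20.65
tool_pos: [0.4604, 0.0603, 0.3849]
eef_rot: [1.0, -0.031, -0.0, -0.0]
force: [-0.4, -0.4, -0.9]
grip_width: 1.002
grasp_force: 0.0
```

```bash
cat >> h.py <<'E'
def lines(w):
    """bubble centre against the two lines, in mm (+ = +y), along the middle row band of the vial (level across the wrist image)"""
    b=bubble(w,.141);hsv=cv2.cvtColor(w["frame"],cv2.COLOR_RGB2HSV)
    q=np.r_[PAN+EX*b["vial_x"],.141,1];pc=np.linalg.inv(w["wfc"])@q;u=int(w["cx"]+w["fx"]*pc[0]/-pc[2]);v=int(w["cy"]-w["fy"]*pc[1]/-pc[2])
    return b,u,v
E
python3 - <<'E'
from h import *
w=grab("wrist");b,u,v=lines(w);print(b,u,v);s=env.read_state();print(s["tool_pos"])
P=w["P"];y=(P[...,:2]-PAN)@EY;x=(P[...,:2]-PAN)@EX;m=(w["depth"]>0)&(abs(P[...,2]-.14)<.012)&(abs(x)<.02)
print(np.percentile(y[m],[.5,99.5]),np.polyfit(y[m],P[m][:,2],1))
# bubble edges/lines: value and saturation profiles over bands of rows
f=w["frame"].astype(int);vr=f[v-16:v+17,u-55:u+56]
red=vr[...,2] # blue channel: bubble bright, green low
cols=(red[10:22].mean(0)>110);k=np.nonzero(cols)[0]+u-55;print("bubble cols",k.min(),k.max(),(k.min()+k.max())/2)
g=vr[...,1].min(0) if 0 else np.r_[vr[4:8,:,1],vr[26:30,:,1]].mean(0);print(u-55,g.astype(int).tolist())
E
```

```text
{'vial_x': 0.0013, 'vial_lo': -0.0326, 'vial_hi': 0.0304, 'mid': -0.0011, 'bub_x': 0.0007, 'bub': -0.0005, 'nb': 377.0, 'off': 0.0006} 316 89
[0.46037616 0.06020235 0.38488235]
[-0.08425761  0.08262874] [0.00192694 0.1387612 ]
bubble cols 308 328 318.0
261 [113, 106, 106, 106, 106, 110, 131, 173, 208, 224, 228, 229, 229, 229, 229, 229, 229, 229, 229, 229, 229, 229, 229, 229, 229, 229, 229, 229, 229, 230, 229, 229, 230, 229, 229, 229, 229, 230, 230, 229, 228, 222, 201, 164, 160, 196, 220, 227, 227, 227, 227, 226, 226, 226, 226, 226, 226, 226, 226, 226, 226, 226, 226, 226, 226, 227, 228, 229, 228, 218, 187, 151, 172, 208, 225, 229, 230, 230, 229, 230, 230, 230, 230, 230, 229, 229, 229, 229, 229, 229, 229, 229, 229, 229, 229, 229, 229, 229, 229, 229, 229, 229, 229, 229, 229, 228, 222, 200, 159, 120, 104]
```

The lines are at columns 304.5 and 332, and the bubble centre is at 318.0 against their mid-point of 318.3, so it is centred. Next I'll press with the open fingers straddling the vial.

```bash
python3 - <<'E'
from h import *
plan([(.543,.058,.345,-93.5,6)])
E
```

```text
[0.34, -0.01, 0.17, -0.0] 
[0.35, -0.01, 0.17, -0.0] 
[0.34, -0.01, 0.16, -0.0] 
[0.35, -0.01, 0.17, -0.0] 
[0.34, -0.02, 0.16, -0.0] |
[0.35, -0.01, 0.17, -0.0] 
end [0.5432 0.0579 0.3449] -93.51
```

>>> drive_tool(increments=[{"translation": [0.34, -0.01, 0.17], "rot": [0, 0, 0], "fingers": 1}, {"translation": [0.35, -0.01, 0.17], "rot": [0, 0, 0], "fingers": 1}, {"translation": [0.34, -0.01, 0.17], "rot": [0, 0, 0], "fingers": 1}, {"translation": [0.35, -0.01, 0.17], "rot": [0, 0, 0], "fingers": 1}, {"translation": [0.34, -0.02, 0.16], "rot": [0, 0, 0], "fingers": 1}])

```text
time_s: 21.12
tool_pos: [0.5298, 0.0581, 0.351]
eef_rot: [1.0, -0.031, -0.0, 0.0]
force: [1.1, 1.0, 0.3]
grip_width: 1.001
grasp_force: 0.0
```

>>> drive_tool(increments=[{"translation": [0.35, -0.01, 0.16], "rot": [0, 0, 0], "fingers": 1}, {"translation": [0, 0, 0], "rot": [0, 0, 0], "fingers": 1}, {"translation": [0, 0, 0], "rot": [0, 0, 0], "fingers": 1}, {"translation": [0, 0, 0.15], "rot": [0, 0, 0], "fingers": 1}, {"translation": [0, 0, 0.15], "rot": [0, 0, 0], "fingers": 1}])

```text
time_s: 21.53
tool_pos: [0.5427, 0.0578, 0.3337]
eef_rot: [1.0, -0.031, 0.001, -0.0]
force: [0.1, 0.4, -0.9]
grip_width: 1.0
grasp_force: 0.0
```

>>> drive_tool(increments=[{"translation": [0, 0, 0.05], "rot": [0, 0, 0], "fingers": 1}, {"translation": [0, 0, 0.03], "rot": [0, 0, 0], "fingers": 1}, {"translation": [0, 0, 0], "rot": [0, 0, 0], "fingers": 1}, {"translation": [0, 0, 0], "rot": [0, 0, 0], "fingers": 1}])

```text
time_s: 21.87
tool_pos: [0.5429, 0.0577, 0.33]
eef_rot: [1.0, -0.031, 0.0, -0.0]
force: [-0.2, 0.8, 0.4]
grip_width: 1.002
grasp_force: 0.0
```

>>> drive_tool(increments=[{"translation": [0, 0, 0.06], "rot": [0, 0, 0], "fingers": 1}, {"translation": [0, 0, 0.06], "rot": [0, 0, 0], "fingers": 1}, {"translation": [0, 0, 0.05], "rot": [0, 0, 0], "fingers": 1}, {"translation": [0, 0, 0], "rot": [0, 0, 0], "fingers": 1}, {"translation": [0, 0, 0], "rot": [0, 0, 0], "fingers": 1}])

```text
time_s: 22.28
tool_pos: [0.5431, 0.0577, 0.3227]
eef_rot: [1.0, -0.031, -0.0, 0.0]
force: [-1.0, -0.2, 0.2]
grip_width: 0.997
grasp_force: 0.0
```

>>> drive_tool(increments=[{"translation": [0, 0, 0.03], "rot": [0, 0, 0], "fingers": 1}, {"translation": [0, 0, 0.02], "rot": [0, 0, 0], "fingers": 1}, {"translation": [0, 0, 0], "rot": [0, 0, 0], "fingers": 1}, {"translation": [0, 0, 0], "rot": [0, 0, 0], "fingers": 1}])

```text
time_s: 22.62
tool_pos: [0.5431, 0.0577, 0.321]
eef_rot: [1.0, -0.031, 0.0, 0.0]
force: [0.2, 0.1, -0.1]
grip_width: 1.0
grasp_force: 0.0
```

>>> drive_tool(increments=[{"translation": [0, 0, 0.03], "rot": [0, 0, 0], "fingers": 1}, {"translation": [0, 0, 0], "rot": [0, 0, 0], "fingers": 1}, {"translation": [0, 0, 0], "rot": [0, 0, 0], "fingers": 1}, {"translation": [0, 0, 0], "rot": [0, 0, 0], "fingers": 1}])

```text
time_s: 22.95
tool_pos: [0.5431, 0.0577, 0.3203]
eef_rot: [1.0, -0.031, 0.0, -0.0]
force: [-0.8, -0.5, 2.0]
grip_width: 0.999
grasp_force: 1.4
```

>>> drive_tool(increments=[{"translation": [0, 0, 0.03], "rot": [0, 0, 0], "fingers": 1}, {"translation": [0, 0, 0], "rot": [0, 0, 0], "fingers": 1}, {"translation": [0, 0, 0], "rot": [0, 0, 0], "fingers": 1}, {"translation": [0, 0, 0], "rot": [0, 0, 0], "fingers": 1}])

```text
time_s: 23.28
tool_pos: [0.5431, 0.0577, 0.3196]
eef_rot: [1.0, -0.031, 0.001, -0.0]
force: [-2.5, -0.4, 5.1]
grip_width: 1.001
grasp_force: 3.0
```

>>> drive_tool(increments=[{"translation": [0, 0, 0.025], "rot": [0, 0, 0], "fingers": 1}, {"translation": [0, 0, 0.02], "rot": [0, 0, 0], "fingers": 1}, {"translation": [0, 0, 0], "rot": [0, 0, 0], "fingers": 1}, {"translation": [0, 0, 0], "rot": [0, 0, 0], "fingers": 1}, {"translation": [0, 0, 0], "rot": [0, 0, 0], "fingers": 1}])

```text
time_s: 23.7
tool_pos: [0.543, 0.0578, 0.3188]
eef_rot: [1.0, -0.031, 0.001, -0.0]
force: [-2.5, -0.3, 9.2]
grip_width: 1.001
grasp_force: 4.9
```

>>> drive_tool(increments=[{"translation": [0, 0, 0], "rot": [0, 0, 0], "fingers": 1}, {"translation": [0, 0, 0], "rot": [0, 0, 0], "fingers": 1}, {"translation": [0, 0, 0], "rot": [0, 0, 0], "fingers": 1}, {"translation": [0, 0, 0], "rot": [0, 0, 0], "fingers": 1}, {"translation": [0, 0, 0], "rot": [0, 0, 0], "fingers": 1}])

```text
time_s: 24.12
tool_pos: [0.543, 0.0577, 0.3187]
eef_rot: [1.0, -0.031, 0.001, -0.0]
force: [-4.3, -0.6, 9.6]
grip_width: 1.002
grasp_force: 4.9
```

```bash
python3 - <<'E'
from h import *
w=grab("wrist");t=grab("top");sc=grab("scene")
F=[]
for i in range(10): env.get_image("top"); F.append(env.read_state()["force"])
print(np.mean(F,0),np.std(F,0)); print(bubble(w),bubble(sc))
a=cv2.resize(w["frame"],(480,300));b=cv2.resize(sc["frame"][170:260,260:420],(480,270),interpolation=2)
cv2.imwrite("pics/fin.png",np.vstack([a,b])[...,::-1])
E
```

```text
[-3.76905348 -0.63044718 10.00141724] [0.52825605 0.66859948 0.53939362]
{'vial_x': 0.0019, 'vial_lo': -0.0328, 'vial_hi': 0.0306, 'mid': -0.0011, 'bub_x': 0.0014, 'bub': -0.0008, 'nb': 481.0, 'off': 0.0003} {'vial_x': 0.0095, 'vial_lo': -0.0352, 'vial_hi': 0.0334, 'mid': -0.0009, 'bub_x': 0.0047, 'bub': -0.0009, 'nb': 16.0, 'off': -0.0001}
```

View pics/fin.png

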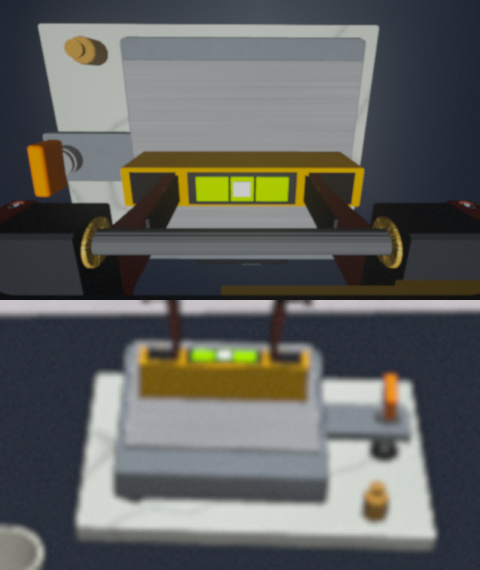

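The fingers press on the two thumb pads with 10.0 N. The bubble (wrist view about (241,188)) is centred between the lines within 0.3 mm, the level is on the middle of the pan, and the weight is untouched. Handing in.

```bash
python3 -c "
from rig import env
print(env.read_state()['force']); print(env.sign_off())"
```

```text
[-3.56513469 -0.20572447  9.94253943]
the job is handed in; nothing more can be done
None
```

The job is handed in: the level is on the middle of the pan pointing at the foot, the bubble is centred to within about 0.3 mm, and the arm was still pressing down with about 10 N at hand-in, roughly 25 s in.

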